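Clamp a lath in a post drill jig with its slip-clutch wing nut

ROBOT

A 7-joint arm with a two-finger parallel gripper is mounted at the origin on a cart in front of the work surface, level with it; the furniture and walls round the work are solid. World frame = base frame: x ahead of the robot, y to its left, z up, the work surface at z = 0. Lengths are in m, angles in rad, forces in N, time in s.
With the tool pointing down it reaches from about 0.4 to 0.85 m from the base axis. Payload 4.5 kg.
Tool frame: the origin (TCP) lies at the very end of the fingers, on their centre line; the grasp point (between the pads) lies 19 mm behind it; z points along the fingers, y is the line along which they close (so a half turn about z gives the same grasp; the last joint's range is limited). The gripper opens to 88 mm and grips with 3 to 60 N. Pads are 18 mm wide; open, the fingers measure 123 mm over their backs; the gripper's body (75 mm by 187 mm) begins 45 mm behind the grasp point.
Start: joints at [1.339, 0.689, -0.195, 1.565, 0.157, 0.902, -0.215], TCP at [0.164, -0.603, 0.239] pointing down, gripper open.
Joint ranges: [-3.01, 3.01], [-0.46, 2.08], [-1.47, 1.51], [0.13, 2.56], [-1, 4.14], [0.04, 2.09], [-2.66, 2.66]. Speed limits (rad/s): [2.57, 2.57, 3.14, 3.14, 3.14, 3.14, 3.14].

INTERFACE

Orientations are given as a unit quaternion [x, y, z, w].
In Python, from plant import r gives the robot as it stands. The module is installed in compiled form; this text tells all that it offers.
- The arm moves only by the tool step_arm, never from a script. Its argument "increments" is a list of rows, each a list of 2 entries, a list of its own where there are three numbers: the shift along the world's x, y, z in cm, then the turn, a rotation vector about the world's x, y, z in degrees. A call has exactly 10 rows; each row shifts and turns the commanded pose from where the row before left it; what a row does not reach is not made up. A row lasts 1/10 s, in which the tool goes at most 50 mm and 8.59 degrees, less where a joint would pass 70% of its speed; a pose out of reach is approached as far as the arm can. A call is refused whole if a number of a shift passes 5 or a number of a turn 8.59, either way. A call with a gripper value outside its range is refused whole. "fingers" is the opening, from 0 (shut) to 1 (fully open), set as the call begins (left out, the last holds). The fingers move at their own pace and stop on an object; "grip_force" is the grip in N (left out, the last holds). Time passes only in rows, so rows that do not move let the fingers close, or fill a call up. It gives the time, the measured TCP pose, the force, the opening and the grip force at its end, in the units of the state.
- r.get_state(): the state, without advancing time (a new reading comes with each control period).
- r.snapshot(name): name is "scene" or "top"; returns (picture, depth): 384x512x3 uint8, red, green, blue; 384x512 float32, m along the optical axis (not along the pixel's ray), 0 where there is no reading.
- r.calibration(name): a dict with "fov_y" (degrees; the focal length in pixels is half the picture's height over the tangent of half this angle, whatever the lens; pixels are square), "cx", "cy" (the principal point, pixels), "R" (3x3) and "t" (3): a world point X has camera coordinates R X + t. Camera axes: x right, y down, z forward; pixel columns grow to the right and rows downward; lengths in m; the calibration is good to about 2 mm. A picture is of the moment at which its call begins. calibration takes no time and is no camera call.
- r.finish_job(): hands the job in; it is judged then, once.
The state is a dict: "clock": time; "q": joint angles; "qd": joint speeds; "joint_torque": joint torques, N m; "tool_pos": TCP position; "eef_rot": TCP orientation; "contact_force": force on the tool from outside, world axes, zero at the start; "moment": the same for the moment, N m; "opening": opening from 0.0 (shut) to 1.0 (fully open); "finger_force": force on a finger pad.
Only numpy, scipy, OpenCV 4.12 (cv2) and the standard library are available. Lean on these libraries where they do the work, as an engineer would, in place of code of your own. Each camera call takes 0.05 s, during which the arm holds its last target. There are 200 camera calls.

TASK

Get the drill jig ready for drilling: push the wooden lath along its channel until its end is fully home against the end stop, then screw the wing nut down (clockwise from above) until the plate is right down and the nut's slip clutch gives; let the wings slip on by an eighth of a turn or so, but stop before a quarter, which wears the clutch. The drill block and guide pillars stand close to the nut, so work round in short arcs and do not hit them hard; leave the other things on the bench where they are.

Things in the scene. Friction and masses are not known exactly. Their poses are not given: they have to be found in the camera images.
- jig: Post drill jig bolted to the bench: plywood base 160 (x) x 192 (y) x 18 mm, origin at its underside (base from x -83 to +77, y -82 to +110). At yaw 0 its x points away from the robot, its y to the left. On the base, at x = +8, a channel 52 mm wide runs along y between rails 12 mm high, from y = -70 to +62; the lath enters from the -y end
- stop_face (a point): Foot of the dark wooden end stop's face, in the middle of the channel, on the base's top (jig x +8, y +62, z 18 mm). The stop is 22 mm tall and closes the +y end of the channel; the lath's +y end shall lie against this face
- plate_top (a point): Point on the aluminium plate's top above the jig's origin. The plate (jig x -66 to +66, y -58 to +58 mm, 8 mm thick, always level) bridges the channel and slides up and down on three pillars, drawn by the nut. This point is 44 mm above the bench when the plate is fully down, 4.9 to 8.7 mm higher at the start
- pad: Black sprung pad, 22 mm across, under the plate at jig x +8, y 0 (hidden); origin at its underside. Clear of the lath at the start; with the plate down it presses the lath on the base with about 9 N
- block_top (a point): Centre of the top of the grey drill block, a tall block with two drill bushes fixed on the plate and moving with it: 46 (x) x 70 (y) x 48 mm tall. Its face towards the wing nut is 30 mm from the nut's axis and stands about 14 mm higher than the wings, so fingers cannot pass on that side, though the wings can
- pillar_top0 (a point): Top centre of the fixed steel guide pillar on the -y side of the nut, at jig x -27, y -50 mm: 13 mm in diameter, top 90 mm above the bench. A third pillar stands at jig x +54, y 0, behind the drill block
- pillar_top1 (a point): The same for the pillar on the +y side, at jig x -27, y +50 mm
- stud_top (a point): Centre of the top end of the fixed upright stud that the nut runs on: 8 mm diameter, quick thread, top 86 mm above the bench, at jig x -45, y 0
- wing_mid (a point): Centre of the wing nut's two wings, on the stud's axis, half-way up them; x axis along the wings. It sinks with the nut, to 68.5 mm above the bench. Wings: flat upright round ears, 9 mm thick, 20 mm tall, tips 26 mm from the axis, joined by a 9 mm thick bar whose top is 2 mm above this point. The wings turn freely all round; only fingers meet the block
- collar (a point): Centre of the underside of the nut's round collar (11.5 to 14.5 mm radius, 10 mm tall), on the washer, 22.5 mm below wing_mid and 2 mm above the plate. The slip clutch sits between collar and wings: running down takes about 0.04 N m at the wings, the clutch slips at about 0.16 N m and does not spring back
- nut (a joint): Angle of the threaded part of the wing nut, rad, growing clockwise seen from above; 6.9 when the plate is fully down (hard stop). 8 mm of drop a turn. The nut stays where it is left
- wings (a joint): Slip of the clutch: angle of the wings against the threaded part, rad, clockwise positive, 0 at the start; it grows only when the clutch slips
- blank_centre (a point): Centre of the loose pale wooden lath, 50 x 160 x 12 mm (x, y, z), about 100 g, lying flat in the channel, underside 18 mm above the bench; its y is along the jig's y. At the start its +y end is 25 to 50 mm short of the stop and its other end overhangs the base on the -y side, with free bench below. It slides freely. Fully home its centre is at jig y = -18 mm
- screw_jar: Bystander: open glass jar of screws, 67 mm across, 78 mm tall; origin at its underside
- try_square: Bystander: try square lying flat, 223 x 115 x 18 mm; origin at its underside
- carpenter_pencil: Bystander: flat red pencil, 13 x 182 x 7 mm; origin at its underside
- chisel: Bystander: chisel with wooden handle, 28 x 252 x 30 mm; origin at its underside

How it is judged:
On the way, in this order (a step that is already met when the one before it is completed fails the run):
1. the lath is home against the end stop before the plate comes down on it (y of blank_centre in the frame of jig above -0.021 m and value of joint nut below 5.5 rad), for 0.2 s.
2. the wing nut is fully down and its clutch has slipped (value of joint nut above 6.8 rad and value of joint wings above 0.3 rad), for 0.1 s.
At the end, for the whole second after the job is handed in: The lath's end is within 3 mm of the end stop and held at rest under the plate's pad, the nut is down to its hard stop (within 0.15 rad) and the clutch has slipped by at least 0.3 rad (and never more than 1.6 rad) (y of blank_centre in the frame of jig above -0.021 m and value of joint nut above 6.75 rad and value of joint wings above 0.3 rad and contact force between pad and blank above 3 N and linear speed of blank below 0.01 m/s); the robot touches nothing.
It fails at once if the drill block or a guide pillar is hit with more than 20 N (contact force between any of the arm, the fingers and plate_c1 above 20 N or contact force between any of the arm, the fingers and jig_c6 above 20 N or contact force between any of the arm, the fingers and jig_c8 above 20 N or contact force between any of the arm, the fingers and jig_c10 above 20 N).
It fails at once if a bystander is moved by more than 2 cm (distance of any of screw_jar, try_square, carpenter_pencil, chisel from where it was at the start of the episode above 0.02 m).
It fails at once if the clutch is made to slip by more than a quarter of a turn (value of joint wings above 1.6 rad).
It also fails if it takes over 72 s, if anything falls off the work surface, if the arm or the gripper's body presses on something with over 40 N, if the wrist force passes 120 N, or if a joint passes its speed limit or range.

## Working session

There is one attempt and no reset: what is moved stays moved. The work goes in short steps, Python scripts to look and compute and a tool call to move; the robot and the scene stay as the last step left them, time stands still between calls to the robot, and variables do not carry over. Pictures are saved under pics/ and viewed, at most 10 in all, crops included, and the job is handed in when it is done.

Besides the shell and the picture viewer there is one more tool, called after "Emit:" as name(argument=value, ...) on one line, values as JSON. step_arm: Moves the arm, as the interface text tells. Its arguments: {"type":"object","properties":{"increments":{"type":"array","items":{"type":"array"}},"fingers":{"type":"number"},"grip_force":{"type":"number"}},"required":["increments"]}

```bash
mkdir -p pics
python3 - <<'E'
from plant import r
import cv2,numpy as np
for n in("scene","top"):
    p,d=r.snapshot(n); cv2.imwrite(f"pics/{n}0.png",cv2.cvtColor(p,cv2.COLOR_RGB2BGR)); np.savez(f"{n}0.npz",p=p,d=d)
    print(n,r.calibration(n))
print(r.get_state())
E
```

```text
scene {'fov_y': 54.88272570059377, 'cx': 259.5646968675006, 'cy': 187.26595499477642, 'R': array([[ 0.83709686, -0.5469235 ,  0.01198092],
       [-0.40718785, -0.63755041, -0.65400881],
       [ 0.36533123,  0.54259023, -0.75639205]]), 't': array([-0.56654794,  0.23137091,  0.85606955])}
top {'fov_y': 46.81789568886899, 'cx': 257.87134520640603, 'cy': 192.10354292873663, 'R': array([[-0.01259303, -0.99988749, -0.00814956],
       [-0.98765696,  0.01371072, -0.15603121],
       [ 0.15612539,  0.00608407, -0.98771851]]), 't': array([-0.08748394,  0.60426627,  1.06437216])}
{'clock': 0.1, 'q': array([ 1.33880353,  0.68988864, -0.19449262,  1.56620293,  0.15727303,
        0.90253212, -0.21511663]), 'qd': array([-8.04201927e-05, -6.26833991e-04,  7.55131717e-04, -2.68708703e-03,
        7.76531791e-04, -9.78512287e-04,  7.73024904e-04]), 'joint_torque': array([-3.23545348e-03, -5.28498924e+01, -1.27159685e+00, -1.53837669e+01,
       -5.26064762e-02,  1.98329471e-03,  5.63484184e-05]), 'tool_pos': array([ 0.16397275, -0.60252653,  0.2380066 ]), 'eef_rot': array([ 9.91180788e-01,  1.32514034e-01, -1.68601405e-04, -8.05100264e-04]), 'contact_force': array([ 0.48643565, -0.04993401, -0.12029168]), 'moment': array([ 0.0398209 , -0.01412434, -0.00272763]), 'finger_force': 0.0, 'opening': 1.0005575412780892}
```

View pics/top0.png

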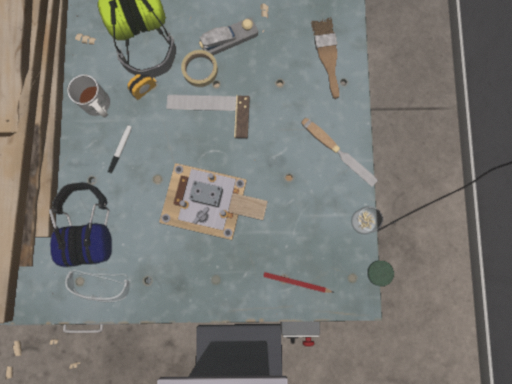

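View pics/scene0.png

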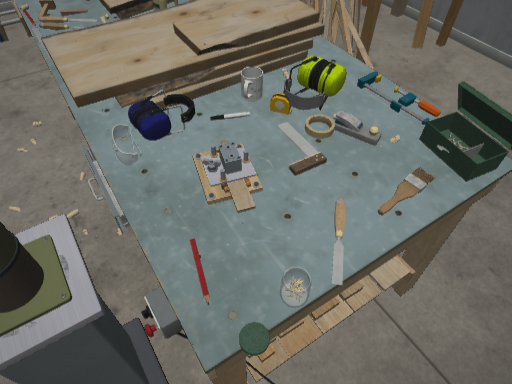

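The top view shows the jig centred near (203,200), with the lath sticking out right at (250,207), the pencil at (295,282) and the jar at (365,220). Next I'll enlarge the jig in both views.

Run:
```python
import cv2,numpy as np
a=cv2.imread("pics/top0.png")[155:250,150:280]
b=cv2.imread("pics/scene0.png")[135:215,185:270]
a=cv2.resize(a,(780,570),interpolation=cv2.INTER_CUBIC)
cv2.imwrite("pics/topc.png",a)
cv2.imwrite("pics/scenec.png",cv2.resize(b,None,fx=7,fy=7,interpolation=cv2.INTER_CUBIC))
```

```text
(no output)
```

View pics/topc.png

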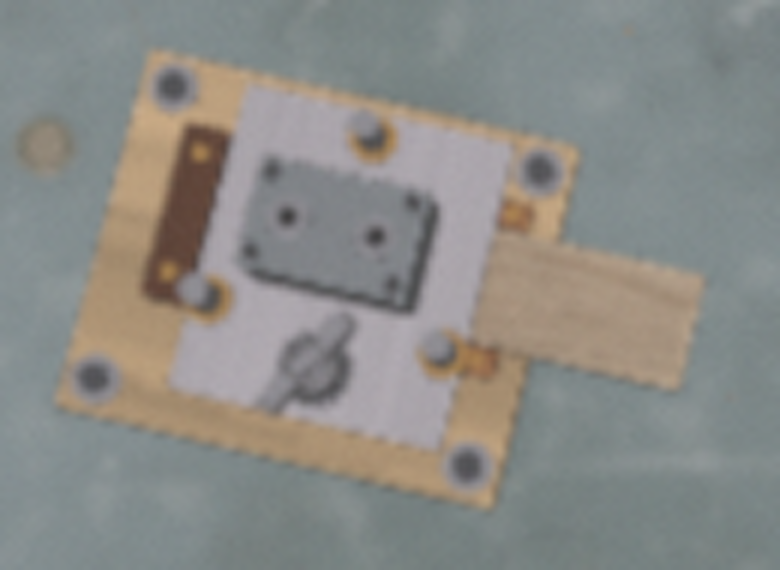

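View pics/scenec.png

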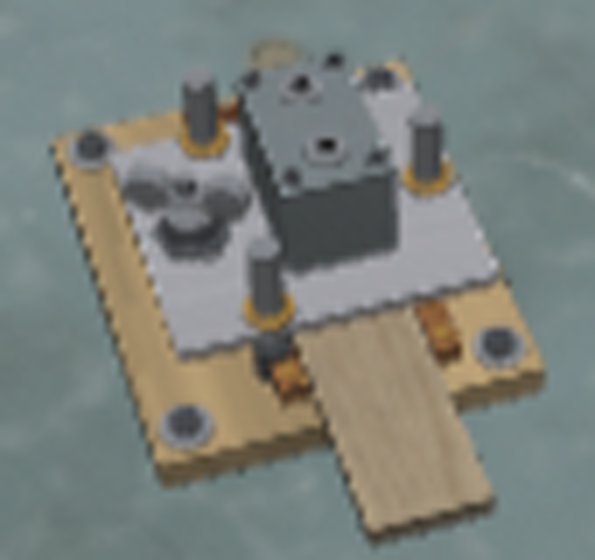

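The crops show three pillar tops, the drill block, the wing nut (wings about diagonal) and the lath end. I'll cast those pixels onto planes at the known heights and fit the jig's pose.

```bash
cat > h.py <<'E'
import numpy as np
from plant import r
def ray(n,u,v,z):
    c=r.calibration(n); f=192/np.tan(np.radians(c["fov_y"]/2)); R=c["R"]; t=c["t"]
    o=-R.T@t; d=R.T@np.array([(u-c["cx"])/f,(v-c["cy"])/f,1]); return o+d*(z-o[2])/d[2]
def top(U,V,z): return ray("top",150+(U+.5)/6-.5,155+(V+.5)/6-.5,z)
def sc(U,V,z): return ray("scene",185+(U+.5)/7-.5,135+(V+.5)/7-.5,z)
E
python3 - <<'E'
from h import *
import cv2
o=[]
P=[(top,150,50,.018,77,110),(top,578,148,.018,77,-82),(top,492,508,.018,-83,-82),(top,55,405,.018,-83,110),
(top,370,127,.09,54,0),(top,193,288,.09,-27,50),(top,437,341,.09,-27,-50),
(sc,200,80,.09,-27,50),(sc,263,247,.09,-27,-50),(sc,427,113,.09,54,0),(sc,52,147,.018,-83,110),(sc,163,470,.018,-83,-82),(sc,545,378,.018,77,-82)]
for sel in (P,P[:7],P[7:]):
    W=np.array([p[0](*p[1:4])[:2] for p in sel]);J=np.array([p[4:] for p in sel])/1000
    w=W-W.mean(0);j=J-J.mean(0);a=np.arctan2((j[:,0]*w[:,1]-j[:,1]*w[:,0]).sum(),(j*w).sum())
    R=np.array([[np.cos(a),-np.sin(a)],[np.sin(a),np.cos(a)]]);t=W.mean(0)-R@J.mean(0)
    print(np.degrees(a),t,"\n",((W-t)@R-J).round(4)*1000)
    if sel is P: A,T=R,t
jw=lambda x,y:A@[x/1000,y/1000]+T
print("nut",jw(-45,0),"pushdir +y",A[:,1])
for f,c in((top,[(705,272),(680,390)]),(sc,[(495,497),(375,532)])):
    print("lath end jig",[((f(*q,.03)[:2]-T)@A*1000).round(1) for q in c])
for z in(.072,.074,.076):
  for f,c in((top,[(343,320),(275,400)]),(sc,[(135,182),(240,195)])):
    print("wings jig",z,[((f(*q,z)[:2]-T)@A*1000).round(1) for q in c])
np.savez("jig.npz",A=A,T=T)
# depth: plate top height
for n in("top","scene"):
    d=np.load(n+"0.npz")["d"]; c=r.calibration(n);f=192/np.tan(np.radians(c["fov_y"]/2))
    v,u=np.mgrid[:384,:512];X=np.stack([(u-c["cx"])/f*d,(v-c["cy"])/f*d,d],-1)
    X=(X-c["t"])@c["R"]; j=(X[...,:2]-T)@A*1000
    m=(d>0)&(j[...,0]>-10)&(j[...,0]<55)&(np.abs(j[...,1])>40)&(np.abs(j[...,1])<54)
    m2=(d>0)&(abs(j[...,0]-8)<20)&(j[...,1]<-64)&(j[...,1]>-100)
    m3=(d>0)&(abs(j[...,0]-130)<20)&(abs(j[...,1])<60)
    print(n,"plate z",np.median(X[m][:,2]),m.sum(),"lath",np.median(X[m2][:,2]),"bench",np.median(X[m3][:,2]))
    m4=(d>0)&(np.hypot(j[...,0]+45,j[...,1])<30)&(X[...,2]>.066)&(X[...,2]<.1)
    print(np.c_[j[m4].round(0),(X[m4][:,2]*1000).round(0)].tolist()[:40])
print(r.get_state()["tool_pos"])
E
```

```text
-13.85324813870398 [0.5877794 0.0313834] 
 [[-1.4  0.5]
 [-1.6  1.5]
 [-0.1  1.1]
 [ 0.1  0.4]
 [-1.8 -2.2]
 [-0.5  1. ]
 [ 0.9  0.6]
 [ 1.6  0.2]
 [ 0.7  2.4]
 [ 1.5  2.7]
 [ 0.2 -3.3]
 [ 2.  -0.8]
 [-1.7 -4.1]]
-13.92279267363123 [0.58728115 0.03194682] 
 [[-1.   0.2]
 [-0.9  1.2]
 [ 0.6  0.6]
 [ 0.6 -0.1]
 [-1.1 -2.5]
 [ 0.1  0.5]
 [ 1.6  0.2]]
-13.880424472185661 [0.58835157 0.03071859] 
 [[ 0.8  0.7]
 [ 0.   2.9]
 [ 0.8  3.2]
 [-0.6 -2.8]
 [ 1.3 -0.4]
 [-2.4 -3.5]]
nut [0.54408835 0.04215802] pushdir +y [0.23943588 0.97091218]
lath end jig [array([  33.5, -146.1]), array([ -17.6, -147.1])]
lath end jig [array([  33.7, -145.8]), array([ -14.4, -147. ])]
wings jig 0.072 [array([-24.7,  -8.1]), array([-62.6,  10.8])]
wings jig 0.072 [array([-61.5,  20. ]), array([-23.8,  -0.3])]
wings jig 0.074 [array([-24.9,  -8.4]), array([-62.7,  10.5])]
wings jig 0.074 [array([-61.8,  18. ]), array([-24.2,  -2.3])]
wings jig 0.076 [array([-25.1,  -8.7]), array([-62.8,  10.1])]
wings jig 0.076 [array([-62.,  16.]), array([-24.6,  -4.3])]
top plate z 0.05313771188597066 241 lath 0.031052571581767
[... 1122 characters left out ...]
 89.0], [-60.0, 7.0, 86.0], [-57.0, 6.0, 86.0], [-55.0, 5.0, 86.0], [-52.0, 6.0, 84.0], [-47.0, 3.0, 85.0], [-45.0, -1.0, 89.0], [-42.0, 2.0, 85.0], [-34.0, -1.0, 85.0], [-32.0, -4.0, 87.0], [-29.0, -3.0, 85.0], [-26.0, -5.0, 86.0], [-66.0, 9.0, 82.0], [-63.0, 7.0, 83.0], [-61.0, 6.0, 84.0], [-58.0, 6.0, 83.0], [-56.0, 2.0, 85.0], [-53.0, 2.0, 85.0], [-50.0, 4.0, 82.0], [-48.0, -1.0, 86.0], [-46.0, -3.0, 87.0], [-42.0, -0.0, 83.0], [-38.0, 7.0, 75.0], [-37.0, -2.0, 83.0], [-35.0, -8.0, 89.0], [-33.0, -8.0, 88.0], [-30.0, -8.0, 87.0], [-28.0, -10.0, 88.0], [-24.0, -8.0, 85.0], [-69.0, 9.0, 79.0], [-66.0, 8.0, 79.0], [-63.0, 9.0, 78.0], [-61.0, 7.0, 79.0]]
[ 0.16397275 -0.60252653  0.2380066 ]
```

Emit:
step_arm(increments=[[[2,2.3,0],[0,0,3]],[[2,2.3,0],[0,0,3]],[[2,2.3,0],[0,0,3]],[[2,2.3,0],[0,0,3]],[[2,2.3,0],[0,0,3]],[[2,2.3,0],[0,0,3]],[[2,2.3,0],[0,0,3]],[[2,2.3,0],[0,0,3]],[[2,2.3,0],[0,0,3]],[[2,2.3,0],[0,0,3]]], fingers=0)

```text
clock: 1.1
tool_pos: [0.3646, -0.3719, 0.2385]
eef_rot: [0.923, 0.385, -0.0, -0.0]
contact_force: [-0.1, -0.2, -0.6]
opening: 0.119
finger_force: 0.0
```

Emit:
step_arm(increments=[[[2,2.3,-1],[0,0,3]],[[2,2.3,-1],[0,0,3]],[[2,2.3,-1],[0,0,3]],[[2,2.3,-1],[0,0,3]],[[2,2.3,-1],[0,0,3]],[[2,2.3,-1],[0,0,3]],[[2,2.3,-1],[0,0,3]],[[2,2.3,-1],[0,0,3]],[[2,2.3,-1],[0,0,3]],[[1,2.3,-1],[0,0,3]]])

```text
clock: 2.1
tool_pos: [0.5559, -0.1417, 0.1381]
eef_rot: [0.791, 0.611, 0.001, 0.0]
contact_force: [0.1, -0.5, -0.2]
opening: 0.002
finger_force: 0.0
```

```bash
cat >> h.py <<'E'
Z=np.load("jig.npz");A=Z["A"];T=np.array([.5875,.0318])
def st():
    s=r.get_state();p=s["tool_pos"];from_=s["eef_rot"]
    from scipy.spatial.transform import Rotation as Ro
    y=Ro.from_quat(from_).as_matrix()
    print("t",s["clock"],"p",p.round(4),"jig",((p[:2]-T)@A*1000).round(1),"yawY",np.degrees(np.arctan2(y[1,1],y[0,1])).round(2),"z",y[:,2].round(3),"q",s["q"].round(2),"F",s["contact_force"].round(2),"M",s["moment"].round(3),"op",round(s["opening"],3),s["finger_force"])
E
python3 -c "from h import *;st()"
```

```text
t 2.1 p [ 0.5559 -0.1417  0.1381] jig [  10.8 -176.1] yawY -14.63 z [ 0.001  0.    -1.   ] q [ 0.38  0.78 -0.36  1.81  0.43  0.63 -0.49] F [ 0.13 -0.5  -0.2 ] M [-0.037 -0.043 -0.023] op 0.002 0.0
```

Emit:
step_arm(increments=[[[-0.3,0,-1.5],[0,0,0.7]],[[0,0,-1.5],[0,0,0]],[[0,0,-1.5],[0,0,0]],[[0,0,-1.5],[0,0,0]],[[0,0,-1.5],[0,0,0]],[[0,0,-1.5],[0,0,0]],[[0,0,-1.4],[0,0,0]],[[0,0,-1.4],[0,0,0]],[[0,0,0],[0,0,0]],[[0,0,0],[0,0,0]]])

```text
clock: 3.1
tool_pos: [0.5511, -0.143, 0.0206]
eef_rot: [0.788, 0.615, -0.0, -0.0]
contact_force: [-0.8, 0.0, 0.9]
opening: 0.003
finger_force: 0.0
```

Emit:
step_arm(increments=[[[0.12,0.48,0],[0,0,0]],[[0.12,0.48,0],[0,0,0]],[[0.12,0.48,0],[0,0,0]],[[0.12,0.48,0],[0,0,0]],[[0.12,0.48,0],[0,0,0]],[[0.12,0.48,0],[0,0,0]],[[0.12,0.48,0],[0,0,0]],[[0.12,0.48,0],[0,0,0]],[[0.12,0.48,0],[0,0,0]],[[0.12,0.48,0],[0,0,0]]])

```text
clock: 4.1
tool_pos: [0.5633, -0.095, 0.0208]
eef_rot: [0.788, 0.615, -0.0, 0.0]
contact_force: [-0.1, -1.7, 0.7]
opening: -0.001
finger_force: 0.9
```

Emit:
step_arm(increments=[[[0.07,0.29,0],[0,0,0]],[[0.07,0.29,0],[0,0,0]],[[0.07,0.29,0],[0,0,0]],[[0.05,0.2,0],[0,0,0]],[[0.05,0.2,0],[0,0,0]],[[0.05,0.2,0],[0,0,0]],[[0.02,0.1,0],[0,0,0]],[[0.02,0.1,0],[0,0,0]],[[0,0,0],[0,0,0]],[[0,0,0],[0,0,0]]])

```text
clock: 5.1
tool_pos: [0.5673, -0.0781, 0.0207]
eef_rot: [0.788, 0.615, 0.0, -0.0]
contact_force: [0.1, -1.0, 1.1]
opening: 0.008
finger_force: 0.6
```

```bash
python3 -c "from h import *;st()"
```

```text
t 5.1 p [ 0.5673 -0.0781  0.0207] jig [   6.7 -111.6] yawY -14.06 z [ 0.  0. -1.] q [ 0.18  0.96 -0.22  1.85  0.5   0.39 -0.65] F [ 0.13 -0.99  1.13] M [-0.285 -0.097 -0.001] op 0.008 0.5804782547056675
```

Emit:
step_arm(increments=[[[0.01,0.06,0],[0,0,0]],[[0.01,0.06,0],[0,0,0]],[[0.02,0.06,0],[0,0,0]],[[0.01,0.06,0],[0,0,0]],[[0.02,0.06,0],[0,0,0]],[[0.01,0.06,0],[0,0,0]],[[0.02,0.06,0],[0,0,0]],[[0.01,0.06,0],[0,0,0]],[[0,0,0],[0,0,0]],[[0,0,0],[0,0,0]]])

```text
clock: 6.1
tool_pos: [0.5682, -0.0735, 0.0207]
eef_rot: [0.788, 0.615, -0.0, -0.0]
contact_force: [-0.2, -1.2, 0.1]
opening: 0.008
finger_force: 0.5
```

Emit:
step_arm(increments=[[[0.01,0.05,0],[0,0,0]],[[0.01,0.05,0],[0,0,0]],[[0.01,0.05,0],[0,0,0]],[[0.01,0.05,0],[0,0,0]],[[0.01,0.05,0],[0,0,0]],[[0.01,0.05,0],[0,0,0]],[[0,0,0],[0,0,0]],[[0,0,0],[0,0,0]],[[0,0,0],[0,0,0]],[[0,0,0],[0,0,0]]])

```text
clock: 7.1
tool_pos: [0.5683, -0.0734, 0.0208]
eef_rot: [0.789, 0.614, -0.002, 0.001]
contact_force: [-0.2, -6.5, 1.2]
opening: 0.007
finger_force: 3.5
```

Emit:
step_arm(increments=[[[-0.2,-0.8,0],[0,0,0]],[[-0.4,-1.5,0],[0,0,0]],[[0,0,2],[0,0,0]],[[0,0,3],[0,0,0]],[[0,0,3],[0,0,0]],[[0,0,3],[0,0,0]],[[0,0,2],[0,0,6]],[[0,0,0],[0,0,6]],[[0,0,0],[0,0,6]],[[0,0,0],[0,0,6]]], fingers=0.22)

```text
clock: 8.1
tool_pos: [0.5628, -0.0939, 0.1511]
eef_rot: [0.642, 0.767, 0.001, 0.0]
contact_force: [0.6, 0.1, 0.5]
opening: 0.214
finger_force: 0.0
```

Run:
```python
from h import *
import cv2
st()
p,d=r.snapshot("top");a=cv2.resize(cv2.cvtColor(p,4)[155:250,150:280],(780,570),interpolation=cv2.INTER_CUBIC);cv2.imwrite("pics/t1.png",a)
```

```text
t 8.1 p [ 0.5628 -0.0939  0.1511] jig [   6.1 -127.9] yawY 10.18 z [ 0.001  0.001 -1.   ] q [ 0.36  0.77 -0.48  1.81  0.52  0.69 -0.23] F [0.62 0.14 0.47] M [-0.055 -0.109  0.002] op 0.214 0.0
```

View pics/t1.png

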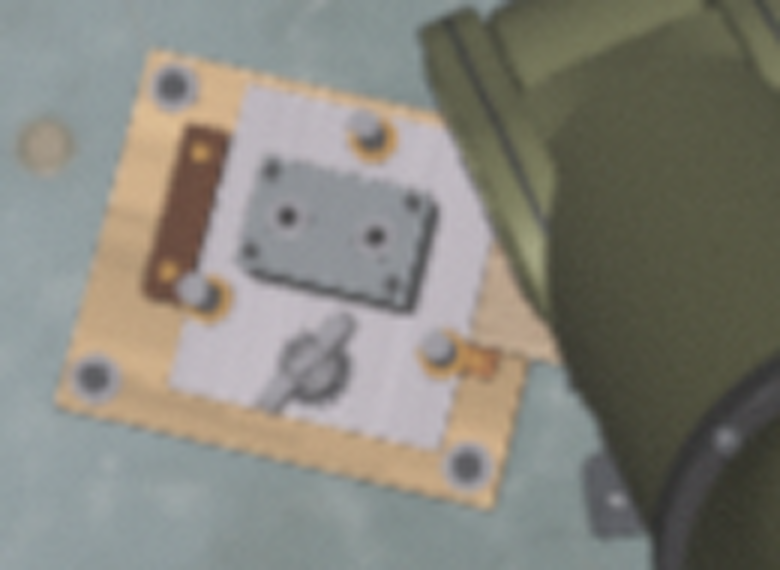

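The lath is in (end near (565,365)), and the wing line is unchanged, from (343,320) to (275,400). Moving over the nut.

Emit:
step_arm(increments=[[[-0.2,1.5,0],[0,0,4.4]],[[-0.2,1.5,0],[0,0,4.4]],[[-0.2,1.5,0],[0,0,4.4]],[[-0.2,1.5,0],[0,0,4.4]],[[-0.2,1.5,0],[0,0,4.4]],[[-0.2,1.5,0],[0,0,4.4]],[[-0.2,1.5,0],[0,0,4.4]],[[-0.2,1.5,0],[0,0,4.3]],[[-0.2,1.5,0],[0,0,4.3]],[[0,0,0],[0,0,0]]])

```text
clock: 9.15
tool_pos: [0.5445, 0.044, 0.151]
eef_rot: [0.346, 0.938, 0.001, -0.0]
contact_force: [-0.0, -0.2, 0.6]
opening: 0.223
finger_force: 0.0
```

```bash
python3 -c "from h import *;st()
for z in(.08,.086): print([((top(*q,z)[:2]-T)@A*1000).round(1) for q in((343,320),(275,400))])"
```

```text
t 9.15 p [0.5445 0.044  0.151 ] jig [-44.6   1.5] yawY 49.47 z [ 0.     0.003 -1.   ] q [ 0.21  0.78 -0.64  1.87  0.68  0.72  0.04] F [-0.04 -0.21  0.65] M [-0.005 -0.15   0.014] op 0.223 0.0
[array([-25.1,  -9.6]), array([-62.6,   9.1])]
[array([-25.6, -10.5]), array([-63. ,   8.1])]
```

Emit:
step_arm(increments=[[[-0.05,-0.1,-1.3],[0,0,0]],[[0,0,-1.3],[0,0,0]],[[0,0,-1.3],[0,0,0]],[[0,0,-1.3],[0,0,0]],[[0,0,-1],[0,0,0]],[[0,0,-0.8],[0,0,0]],[[0,0,-0.7],[0,0,0]],[[0,0,-0.5],[0,0,0]],[[0,0,0],[0,0,0]],[[0,0,0],[0,0,0]]])

```text
clock: 10.15
tool_pos: [0.5445, 0.0404, 0.069]
eef_rot: [0.347, 0.938, 0.0, 0.0]
contact_force: [-1.3, -0.4, 2.7]
opening: 0.221
finger_force: 1.2
```

```bash
python3 -c "from h import *;st()"
```

```text
t 10.15 p [0.5445 0.0404 0.069 ] jig [-43.8  -1.9] yawY 49.33 z [ 0.001 -0.    -1.   ] q [ 0.14  0.9  -0.51  1.92  0.82  0.55 -0.08] F [-1.3  -0.45  2.7 ] M [-0.041  0.075  0.025] op 0.221 1.2431344762444496
```

Emit:
step_arm(increments=[[[-0.05,0.2,0.2],[0,0,0]],[[0,0,0],[0,0,0]],[[0,0,0],[0,0,0]],[[0,0,0],[0,0,0]],[[0,0,0],[0,0,0]],[[0,0,0],[0,0,0]],[[0,0,0],[0,0,0]],[[0,0,0],[0,0,0]],[[0,0,0],[0,0,0]],[[0,0,0],[0,0,0]]], fingers=0, grip_force=20)

```text
clock: 11.15
tool_pos: [0.5449, 0.0436, 0.0711]
eef_rot: [0.347, 0.938, 0.001, 0.001]
contact_force: [3.6, 2.8, 1.1]
opening: 0.099
finger_force: 20.0
```

```bash
python3 -c "from h import *;st()"
```

```text
t 11.15 p [0.5449 0.0436 0.0711] jig [-44.2   1.2] yawY 49.36 z [ 0.002  0.002 -1.   ] q [ 0.14  0.89 -0.52  1.92  0.82  0.55 -0.08] F [3.62 2.82 1.1 ] M [ 0.843 -0.867 -0.047] op 0.099 19.999752645380795
```

Emit:
step_arm(increments=[[[0.1,0.1,0],[0,0,-2]],[[0,0,-0.01],[0,0,-4]],[[0,0,-0.01],[0,0,-5]],[[0,0,-0.01],[0,0,-5]],[[0,0,-0.01],[0,0,-5]],[[0,0,-0.01],[0,0,-5]],[[0,0,-0.01],[0,0,-5]],[[0,0,-0.01],[0,0,-5]],[[0,0,-0.01],[0,0,-4]],[[0,0,0],[0,0,0]]])

```text
clock: 12.15
tool_pos: [0.5445, 0.0433, 0.0702]
eef_rot: [0.648, 0.762, -0.0, 0.0]
contact_force: [1.1, 2.3, 4.6]
opening: 0.096
finger_force: 20.0
```

```bash
python3 -c "from h import *;st()"
```

```text
t 12.15 p [0.5445 0.0433 0.0702] jig [-44.6   0.9] yawY 9.26 z [-0.001 -0.001 -1.   ] q [ 0.04  0.86 -0.34  1.92  0.61  0.46 -0.59] F [1.15 2.33 4.63] M [ 0.512 -0.17  -0.08 ] op 0.096 20.00101475743577
```

Emit:
step_arm(increments=[[[0,0,-0.01],[0,0,-5]],[[0,0,-0.01],[0,0,-5]],[[0,0,-0.02],[0,0,-5]],[[0,0,-0.01],[0,0,-5]],[[0,0,-0.01],[0,0,-5]],[[0,0,-0.01],[0,0,-5]],[[0,0,-0.02],[0,0,-5]],[[0,0,-0.01],[0,0,-5]],[[0,0,-0.01],[0,0,-5]],[[0,0,-0.02],[0,0,-5]]])

```text
clock: 13.15
tool_pos: [0.5438, 0.0436, 0.069]
eef_rot: [0.909, 0.416, -0.001, -0.0]
contact_force: [-1.7, 2.9, 8.5]
opening: 0.099
finger_force: 20.0
```

```bash
python3 -c "from h import *;st()"
```

```text
t 13.15 p [0.5438 0.0436 0.069 ] jig [-45.3   0.9] yawY -40.8 z [-0.002 -0.    -1.   ] q [-0.08  0.85 -0.13  1.93  0.27  0.38 -1.14] F [-1.67  2.87  8.5 ] M [0.669 0.224 0.01 ] op 0.099 19.998526722192764
```

Emit:
step_arm(increments=[[[0,0,0],[0,0,-5]],[[0,0,-0.01],[0,0,-5]],[[0,0,-0.01],[0,0,-5]],[[0,0,-0.01],[0,0,-5]],[[0,0,-0.01],[0,0,-5]],[[0,0,-0.01],[0,0,-5]],[[0,0,-0.01],[0,0,-5]],[[0,0,-0.01],[0,0,-5]],[[0,0,-0.01],[0,0,-5]],[[0,0,0],[0,0,0]]])

```text
clock: 14.15
tool_pos: [0.5435, 0.0441, 0.068]
eef_rot: [0.999, 0.037, -0.001, -0.0]
contact_force: [-1.0, 4.2, 7.0]
opening: 0.099
finger_force: 20.0
```

```bash
python3 -c "from h import *;st()"
```

```text
t 14.15 p [0.5435 0.0441 0.068 ] jig [-45.6   1.4] yawY -85.71 z [-0.003  0.001 -1.   ] q [-0.18  0.85  0.03  1.93 -0.06  0.36 -1.6 ] F [-1.02  4.18  6.98] M [ 0.797  0.139 -0.04 ] op 0.099 20.0012847664766
```

Emit:
step_arm(increments=[[[0,0,0],[0,0,0]],[[0,0,0],[0,0,0]],[[0,0,0],[0,0,0]],[[0,0,0],[0,0,0]],[[0,0,1],[0,0,0]],[[0,0,1.3],[0,0,0]],[[0,0,1.3],[0,0,0]],[[0,0,0],[0,0,8]],[[0,0,0],[0,0,8]],[[0,0,0],[0,0,8]]], fingers=0.22)

```text
clock: 15.15
tool_pos: [0.5455, 0.0434, 0.1054]
eef_rot: [0.969, 0.248, 0.001, 0.0]
contact_force: [0.4, 0.0, -0.3]
opening: 0.223
finger_force: 0.0
```

Emit:
step_arm(increments=[[[0,0,0],[0,0,8]],[[0,0,0],[0,0,8]],[[0,0,0],[0,0,8]],[[0,0,0],[0,0,8]],[[0,0,0],[0,0,8]],[[0,0,0],[0,0,8]],[[0,0,0],[0,0,8]],[[0,0,0],[0,0,8]],[[0,0,0],[0,0,8]],[[0,0,0],[0,0,8]]])

```text
clock: 16.15
tool_pos: [0.5455, 0.0428, 0.1052]
eef_rot: [0.583, 0.812, -0.0, 0.001]
contact_force: [0.3, -0.3, 0.6]
opening: 0.221
finger_force: 0.0
```

Emit:
step_arm(increments=[[[0,0,0],[0,0,8]],[[0,0,0],[0,0,8]],[[0,0,0],[0,0,8]],[[0,0,0],[0,0,8]],[[0,0,0],[0,0,8]],[[0,0,0],[0,0,8]],[[0,0,0],[0,0,8]],[[0,0,0],[0,0,8]],[[0,0,0],[0,0,8]],[[0,0,0],[0,0,4]]])

```text
clock: 17.15
tool_pos: [0.5455, 0.0424, 0.1049]
eef_rot: [-0.04, 0.999, -0.001, 0.001]
contact_force: [-0.5, -0.4, -0.5]
opening: 0.223
finger_force: 0.0
```

```bash
python3 -c "from h import *;st()"
```

```text
t 17.15 p [0.5455 0.0424 0.1049] jig [-43.3   0.2] yawY 94.53 z [ 0.002 -0.002 -1.   ] q [ 0.27  0.9  -0.77  1.9   0.93  0.75  0.61] F [-0.46 -0.43 -0.47] M [ 0.05  -0.147 -0.005] op 0.223 0.0
```

Emit:
step_arm(increments=[[[-0.1,0.1,-0.6],[0,0,0]],[[0,0,-0.8],[0,0,0]],[[0,0,-0.8],[0,0,0]],[[0,0,-0.8],[0,0,0]],[[0,0,-0.5],[0,0,0]],[[0,0,-0.2],[0,0,0]],[[0,0,0],[0,0,0]],[[0,0,0],[0,0,0]],[[0,0,0],[0,0,0]],[[0,0,0],[0,0,0]]])

```text
clock: 18.15
tool_pos: [0.5441, 0.0444, 0.0671]
eef_rot: [-0.038, 0.999, 0.0, 0.0]
contact_force: [0.3, 0.1, 0.5]
opening: 0.219
finger_force: 0.0
```

Emit:
step_arm(increments=[[[0,0,0],[0,0,0]],[[0,0,0],[0,0,0]],[[0,0,0],[0,0,0]],[[0,0,0],[0,0,0]],[[0,0,0],[0,0,0]],[[0,0,0],[0,0,0]],[[0,0,-0.01],[0,0,-4]],[[0,0,-0.01],[0,0,-4]],[[0,0,-0.01],[0,0,-4]],[[0,0,-0.01],[0,0,-4]]], fingers=0)

```text
clock: 19.15
tool_pos: [0.544, 0.0444, 0.0666]
eef_rot: [0.103, 0.995, 0.0, 0.0]
contact_force: [-1.6, -0.6, 2.6]
opening: 0.099
finger_force: 20.0
```

```bash
python3 -c "from h import *;st()"
```

```text
t 19.15 p [0.544  0.0444 0.0666] jig [-45.3   1.8] yawY 78.17 z [ 0.  0. -1.] q [ 0.21  0.93 -0.65  1.92  0.95  0.64  0.3 ] F [-1.62 -0.63  2.57] M [-0.139 -0.171 -0.021] op 0.099 19.998801397159696
```

Emit:
step_arm(increments=[[[0,0,-0.01],[0,0,-5]],[[0,0,-0.01],[0,0,-5]],[[0,0,-0.01],[0,0,-5]],[[0,0,-0.01],[0,0,-5]],[[0,0,-0.01],[0,0,-5]],[[0,0,-0.01],[0,0,-5]],[[0,0,-0.01],[0,0,-5]],[[0,0,-0.01],[0,0,-5]],[[0,0,-0.01],[0,0,-5]],[[0,0,-0.01],[0,0,-5]]])

```text
clock: 20.15
tool_pos: [0.5442, 0.0447, 0.0655]
eef_rot: [0.514, 0.858, 0.0, 0.0]
contact_force: [1.0, -0.5, 0.2]
opening: 0.098
finger_force: 20.0
```

```bash
python3 -c "from h import *;st()"
```

```text
t 20.15 p [0.5442 0.0447 0.0655] jig [-45.1   2.1] yawY 28.14 z [ 0.001  0.    -1.   ] q [ 0.09  0.89 -0.43  1.92  0.75  0.5  -0.39] F [ 1.03 -0.54  0.22] M [-0.03  -0.197  0.004] op 0.098 19.99787134118378
```

Emit:
step_arm(increments=[[[0,0,-0.01],[0,0,-5]],[[0,0,-0.01],[0,0,-5]],[[0,0,-0.01],[0,0,-5]],[[0,0,-0.01],[0,0,-5]],[[0,0,-0.01],[0,0,-5]],[[0,0,-0.01],[0,0,-5]],[[0,0,-0.01],[0,0,-5]],[[0,0,-0.01],[0,0,-5]],[[0,0,-0.01],[0,0,-5]],[[0,0,-0.01],[0,0,-5]]])

```text
clock: 21.15
tool_pos: [0.5445, 0.0446, 0.0644]
eef_rot: [0.828, 0.56, 0.001, 0.0]
contact_force: [1.8, -1.8, -1.0]
opening: 0.097
finger_force: 20.0
```

```bash
python3 -c "from h import *;st()"
```

```text
t 21.15 p [0.5445 0.0446 0.0644] jig [-44.8   2.2] yawY -21.85 z [ 0.001  0.    -1.   ] q [-0.04  0.86 -0.22  1.93  0.45  0.4  -0.98] F [ 1.76 -1.81 -1.02] M [-0.117 -0.304  0.021] op 0.097 19.99767132103443
```

Emit:
step_arm(increments=[[[0,0,-0.01],[0,0,-4]],[[0,0,-0.01],[0,0,-4]],[[0,0,-0.01],[0,0,-4]],[[0,0,-0.01],[0,0,-4]],[[0,0,-0.01],[0,0,-4]],[[0,0,-0.01],[0,0,-4]],[[0,0,0],[0,0,-4]],[[0,0,-0.01],[0,0,-4]],[[0,0,-0.01],[0,0,-4]],[[0,0,-0.01],[0,0,-4]]])

```text
clock: 22.15
tool_pos: [0.5447, 0.0445, 0.0635]
eef_rot: [0.97, 0.243, 0.001, 0.0]
contact_force: [0.6, -1.1, -0.1]
opening: 0.099
finger_force: 20.0
```

```bash
cat >> h.py <<'E'
def plate():
    for n in("scene","top"):
        d0=np.load(n+"0.npz")["d"];p,d=r.snapshot(n); c=r.calibration(n);f=192/np.tan(np.radians(c["fov_y"]/2))
        v,u=np.mgrid[:384,:512];h=lambda d:(np.stack([(u-c["cx"])/f*d,(v-c["cy"])/f*d,d],-1)-c["t"])@c["R"]
        X,X0=h(d),h(d0); j=(X0[...,:2]-T)@A*1000
        m=(d0>0)&(d>0)&(j[...,0]>-10)&(j[...,0]<60)&(np.abs(j[...,1])>37)&(np.abs(j[...,1])<56)&(X[...,2]<.06)&(X[...,2]>.03)&(abs(X0[...,2]-.052)<.005)
        print(n,m.sum(),"plate z",X[m][:,2].mean(),"drop",(X0-X)[m][:,2].mean())
E
python3 -c "from h import *;st();plate()"
```

```text
t 22.15 p [0.5447 0.0445 0.0635] jig [-44.6   2.1] yawY -61.82 z [ 0.002  0.    -1.   ] q [-0.12  0.86 -0.07  1.93  0.16  0.35 -1.4 ] F [ 0.58 -1.05 -0.13] M [-0.248 -0.282  0.007] op 0.099 19.998201392591
scene 133 plate z 0.046594303823974885 drop 0.006145590990782548
top 61 plate z 0.046138473290782335 drop 0.006603709902196333
```

Emit:
step_arm(increments=[[[0,0,0],[0,0,-3]],[[0,0,-0.01],[0,0,-3]],[[0,0,0],[0,0,-3]],[[0,0,-0.01],[0,0,-3]],[[0,0,-0.01],[0,0,-3]],[[0,0,0],[0,0,-3]],[[0,0,-0.01],[0,0,-2]],[[0,0,0],[0,0,-2]],[[0,0,-0.01],[0,0,-2]],[[0,0,0],[0,0,-2]]])

```text
clock: 23.25
tool_pos: [0.5446, 0.0443, 0.063]
eef_rot: [1.0, 0.019, 0.001, 0.0]
contact_force: [4.1, -1.8, -4.0]
opening: 0.098
finger_force: 20.0
```

```bash
python3 -c "from h import *;st();print(r.get_state()['joint_torque'])"
```

```text
t 23.25 p [0.5446 0.0443 0.063 ] jig [-44.6   1.9] yawY -87.8 z [ 0.001 -0.    -1.   ] q [-0.18  0.86  0.02  1.94 -0.04  0.34 -1.66] F [ 4.11 -1.8  -4.05] M [-0.346 -0.841  0.124] op 0.098 19.998751105740666
[ -0.73408892 -52.57023811   0.60340567  -4.94172961  -0.09661341
   1.08611964   0.16899241]
```

Emit:
step_arm(increments=[[[0,0,0],[0,0,-2]],[[0,0,-0.01],[0,0,-2]],[[0,0,0],[0,0,-2]],[[0,0,-0.01],[0,0,-2]],[[0,0,0],[0,0,-2]],[[0,0,0],[0,0,-1]],[[0,0,-0.01],[0,0,-1]],[[0,0,0],[0,0,-1]],[[0,0,0],[0,0,-1]],[[0,0,0],[0,0,-1]]])

```text
clock: 24.25
tool_pos: [0.5445, 0.0443, 0.0627]
eef_rot: [0.994, -0.111, 0.001, 0.0]
contact_force: [4.3, -1.4, -5.4]
opening: 0.1
finger_force: 20.0
```

```bash
python3 -c "from h import *;st();print(r.get_state()['joint_torque'])"
```

```text
t 24.25 p [0.5445 0.0443 0.0627] jig [-44.7   1.8] yawY -102.8 z [ 0.001 -0.    -1.   ] q [-0.21  0.87  0.07  1.94 -0.16  0.34 -1.81] F [ 4.25 -1.44 -5.44] M [-0.361 -1.035  0.011] op 0.1 19.99895967543125
[ -1.14905275 -53.02855968   1.12779748  -4.37148079  -0.18588333
   1.50183935   0.05718459]
```

```bash
python3 -c "
from h import *;plate();st();plate();s=r.get_state();print(s['joint_torque'][6],s['moment'])"
```

```text
scene 151 plate z 0.04564202888297205 drop 0.007071303572843556
top 196 plate z 0.04541635354352614 drop 0.007287229902612427
t 24.35 p [0.5446 0.0443 0.0627] jig [-44.7   1.8] yawY -102.78 z [ 0.001 -0.    -1.   ] q [-0.21  0.87  0.07  1.94 -0.16  0.34 -1.81] F [ 4.22 -2.17 -5.07] M [-0.409 -1.066  0.029] op 0.098 19.999359576031566
scene 152 plate z 0.045899170990505805 drop 0.006812630062420885
top 194 plate z 0.04543566231623204 drop 0.007268541438098916
-0.021460364805534482 [-0.37569387 -1.02877652 -0.05064979]
```

Emit:
step_arm(increments=[[[0,0,0],[0,0,0]],[[0,0,0],[0,0,0]],[[0,0,0],[0,0,0]],[[0,0,0],[0,0,0]],[[0,0,1.3],[0,0,0]],[[0,0,1.4],[0,0,0]],[[0,0,1.4],[0,0,0]],[[0,0,0],[0,0,8]],[[0,0,0],[0,0,8]],[[0,0,0],[0,0,8]]], fingers=0.22)

```text
clock: 25.45
tool_pos: [0.5445, 0.0444, 0.1054]
eef_rot: [0.995, 0.102, 0.001, 0.0]
contact_force: [0.3, -0.5, -0.9]
opening: 0.221
finger_force: 0.0
```

Emit:
step_arm(increments=[[[0,0,0],[0,0,8]],[[0,0,0],[0,0,8]],[[0,0,0],[0,0,8]],[[0,0,0],[0,0,8]],[[0,0,0],[0,0,8]],[[0,0,0],[0,0,8]],[[0,0,0],[0,0,8]],[[0,0,0],[0,0,8]],[[0,0,0],[0,0,8]],[[0,0,0],[0,0,8]]])

```text
clock: 26.45
tool_pos: [0.5445, 0.0437, 0.1051]
eef_rot: [0.697, 0.717, 0.0, 0.001]
contact_force: [0.7, 0.3, -0.1]
opening: 0.217
finger_force: 0.0
```

Emit:
step_arm(increments=[[[0,0,0],[0,0,8]],[[0,0,0],[0,0,8]],[[0,0,0],[0,0,8]],[[0,0,0],[0,0,8]],[[0,0,0],[0,0,8]],[[0,0,0],[0,0,8]],[[0,0,0],[0,0,8]],[[0,0,0],[0,0,8]],[[0,0,0],[0,0,8]],[[0,0,0],[0,0,4]]])

```text
clock: 27.45
tool_pos: [0.5445, 0.0433, 0.1049]
eef_rot: [0.109, 0.994, -0.001, 0.001]
contact_force: [-0.1, 0.2, 0.3]
opening: 0.22
finger_force: 0.0
```

Run:
```python
from h import *
import cv2
st();plate()
p,d=r.snapshot("scene");cv2.imwrite("pics/s2.png",cv2.resize(cv2.cvtColor(p,4)[115:215,170:290],None,fx=6,fy=6,interpolation=cv2.INTER_CUBIC))
```

```text
t 27.45 p [0.5445 0.0433 0.1049] jig [-44.5   0.9] yawY 77.52 z [ 0.002 -0.002 -1.   ] q [ 0.24  0.88 -0.71  1.9   0.89  0.71  0.34] F [-0.11  0.16  0.33] M [ 0.074 -0.155  0.016] op 0.22 0.0
scene 152 plate z 0.04563117439168597 drop 0.007080626661240719
top 88 plate z 0.04564855666721233 drop 0.007043169707101026
```

View pics/s2.png

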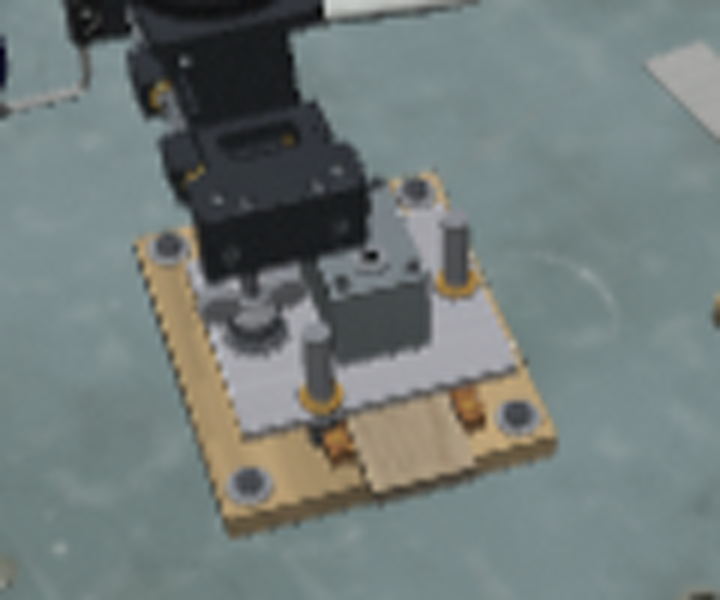

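The wings at (255,300) now lie along the jig's x, as expected, and the lath end at (420,470) just overhangs the base. Regrasping.

Emit:
step_arm(increments=[[[0,0.1,-0.8],[0,0,0]],[[0,0,-0.9],[0,0,0]],[[0,0,-0.9],[0,0,0]],[[0,0,-0.9],[0,0,0]],[[0,0,-0.6],[0,0,0]],[[0,0,-0.2],[0,0,0]],[[0,0,0],[0,0,0]],[[0,0,0],[0,0,0]],[[0,0,0],[0,0,0]],[[0,0,0],[0,0,0]]])

```text
clock: 28.6
tool_pos: [0.5436, 0.0454, 0.0612]
eef_rot: [0.11, 0.994, -0.0, -0.0]
contact_force: [-2.3, 0.2, 7.8]
opening: 0.218
finger_force: 4.3
```

Emit:
step_arm(increments=[[[0,0,0],[0,0,0]],[[0,0,0],[0,0,0]],[[0,0,0],[0,0,0]],[[0,0,0],[0,0,0]],[[0,0,0],[0,0,0]],[[0,0,0],[0,0,0]],[[0,0,0],[0,0,0]],[[0,0,0],[0,0,0]],[[0,0,0],[0,0,0]],[[0,0,0],[0,0,0]]], fingers=0)

```text
clock: 29.6
tool_pos: [0.5439, 0.0445, 0.0616]
eef_rot: [0.111, 0.994, -0.001, 0.0]
contact_force: [-2.8, -3.5, 10.8]
opening: 0.105
finger_force: 21.1
```

```bash
python3 -c "from h import *;st();print(r.get_state()['joint_torque'][6])"
```

```text
t 29.6 p [0.5439 0.0445 0.0616] jig [-45.3   1.9] yawY 77.29 z [ 0.001 -0.002 -1.   ] q [ 0.21  0.94 -0.65  1.92  0.97  0.64  0.27] F [-2.77 -3.48 10.8 ] M [-0.528  0.342 -0.047] op 0.105 21.127575282007456
0.024400221300311387
```

Emit:
step_arm(increments=[[[0,0,0],[0,0,-1]],[[0,0,0],[0,0,-1]],[[0,0,0],[0,0,-1]],[[0,0,-0.01],[0,0,-1]],[[0,0,0],[0,0,-1]],[[0,0,0],[0,0,-1]],[[0,0,0],[0,0,-1]],[[0,0,-0.01],[0,0,-1]],[[0,0,0],[0,0,-1]],[[0,0,0],[0,0,-1]]])

```text
clock: 30.6
tool_pos: [0.5439, 0.0446, 0.0614]
eef_rot: [0.197, 0.98, -0.001, 0.0]
contact_force: [-1.7, -1.7, 11.0]
opening: 0.103
finger_force: 21.4
```

```bash
python3 -c "from h import *;st();print(r.get_state()['joint_torque'][6])"
```

```text
t 30.6 p [0.5439 0.0446 0.0614] jig [-45.4   2. ] yawY 67.27 z [ 0.001 -0.002 -1.   ] q [ 0.18  0.93 -0.61  1.92  0.94  0.61  0.12] F [-1.69 -1.71 10.98] M [-0.526  0.322  0.021] op 0.103 21.44980271346867
0.12533839792013168
```

Emit:
step_arm(increments=[[[0,0,0.1],[0,0,-1]],[[0,0,0],[0,0,-1]],[[0,0,0],[0,0,-1]],[[0,0,0],[0,0,-1]],[[0,0,0],[0,0,-1]],[[0,0,0],[0,0,-1]],[[0,0,0],[0,0,-1]],[[0,0,0],[0,0,-1]],[[0,0,0],[0,0,-1]],[[0,0,0],[0,0,-1]]])

```text
clock: 31.6
tool_pos: [0.5439, 0.0448, 0.0614]
eef_rot: [0.282, 0.959, -0.0, 0.0]
contact_force: [0.8, -5.8, 0.3]
opening: 0.101
finger_force: 21.6
```

```bash
python3 -c "from h import *;st();print(r.get_state()['joint_torque'][6]);plate()"
```

```text
t 31.6 p [0.5439 0.0448 0.0614] jig [-45.4   2.2] yawY 57.22 z [-0.    -0.001 -1.   ] q [ 0.16  0.92 -0.57  1.92  0.9   0.58 -0.02] F [ 0.8  -5.76  0.28] M [-1.045 -0.374  0.033] op 0.101 21.601338693872094
0.10760629316791892
scene 151 plate z 0.04533000017509596 drop 0.0073788599274655425
top 92 plate z 0.044991009653299836 drop 0.0077542559857577695
```

Emit:
step_arm(increments=[[[0,0,0],[0,0,-1]],[[0,0,0],[0,0,-1]],[[0,0,0],[0,0,-1]],[[0,0,0],[0,0,-1]],[[0,0,0],[0,0,-1]],[[0,0,0],[0,0,-1]],[[0,0,0],[0,0,-1]],[[0,0,0],[0,0,-1]],[[0,0,0],[0,0,-1]],[[0,0,0],[0,0,-1]]])

```text
clock: 32.7
tool_pos: [0.544, 0.0448, 0.0612]
eef_rot: [0.365, 0.931, -0.0, 0.0]
contact_force: [2.0, -4.5, -2.2]
opening: 0.101
finger_force: 21.3
```

```bash
python3 -c "from h import *;st();print(r.get_state()['joint_torque'][6]);plate();print(r.get_state()['joint_torque'][6],r.get_state()['moment'])"
```

```text
t 32.7 p [0.544  0.0448 0.0612] jig [-45.4   2.2] yawY 47.22 z [-0.    -0.001 -1.   ] q [ 0.14  0.91 -0.52  1.92  0.86  0.55 -0.16] F [ 2.03 -4.46 -2.19] M [-1.09  -0.422  0.048] op 0.101 21.271221516653895
0.09980121860280633
scene 151 plate z 0.04521565041541787 drop 0.007493209687143633
top 110 plate z 0.044982738003413875 drop 0.007741753726878175
-0.08884251583367586 [-1.0505675  -0.43368153  0.03760704]
```

Emit:
step_arm(increments=[[[0,0,0],[0,0,-1]],[[0,0,0],[0,0,-1]],[[0,0,0],[0,0,-1]],[[0,0,0],[0,0,-1]],[[0,0,0],[0,0,-1]],[[0,0,0],[0,0,-1]],[[0,0,0],[0,0,-1]],[[0,0,0],[0,0,-1]],[[0,0,0],[0,0,-1]],[[0,0,0],[0,0,-1]]])

```text
clock: 33.8
tool_pos: [0.544, 0.0449, 0.061]
eef_rot: [0.444, 0.896, -0.0, 0.0]
contact_force: [2.4, -4.4, -3.6]
opening: 0.098
finger_force: 22.2
```

```bash
python3 -c "from h import *;st();print(r.get_state()['joint_torque'][6]);plate();print(r.get_state()['joint_torque'][6],r.get_state()['moment'])"
```

```text
t 33.8 p [0.544  0.0449 0.061 ] jig [-45.4   2.3] yawY 37.24 z [-0. -0. -1.] q [ 0.11  0.9  -0.48  1.92  0.81  0.52 -0.29] F [ 2.36 -4.4  -3.62] M [-1.129 -0.55   0.165] op 0.098 22.20358089543879
-0.022783184540458024
scene 149 plate z 0.045216935387948014 drop 0.007513182707203139
top 123 plate z 0.044411540904778175 drop 0.0083530302338848
-0.2041129907593131 [-1.09106918 -0.54586487  0.10079133]
```

Emit:
step_arm(increments=[[[0,0,0],[0,0,-1]],[[0,0,0],[0,0,-1]],[[0,0,0],[0,0,-1]],[[0,0,0],[0,0,-1]],[[0,0,0],[0,0,-1]],[[0,0,0],[0,0,-1]],[[0,0,0],[0,0,-1]],[[0,0,0],[0,0,-1]],[[0,0,0],[0,0,-1]],[[0,0,0],[0,0,-1]]])

```text
clock: 34.9
tool_pos: [0.5441, 0.045, 0.061]
eef_rot: [0.521, 0.854, -0.0, 0.0]
contact_force: [1.4, -4.8, -3.2]
opening: 0.1
finger_force: 22.2
```

```bash
python3 -c "from h import *;st();print(r.get_state()['joint_torque'][6]);plate();print(r.get_state()['joint_torque'][6],r.get_state()['moment'])"
```

```text
t 34.9 p [0.5441 0.045  0.061 ] jig [-45.3   2.4] yawY 27.24 z [ 0. -0. -1.] q [ 0.09  0.9  -0.43  1.92  0.76  0.5  -0.42] F [ 1.38 -4.84 -3.17] M [-1.138 -0.536  0.175] op 0.1 22.235035160556436
-0.02792414976283908
scene 150 plate z 0.04501646541859793 drop 0.0076823251080830905
top 123 plate z 0.044635793051418765 drop 0.008076641331049076
-0.2023279806599021 [-1.10619674 -0.53982885  0.15560519]
```

Emit:
step_arm(increments=[[[0,0,0],[0,0,-3]],[[0,0,0],[0,0,-3]],[[0,0,0],[0,0,-3]],[[0,0,0],[0,0,-3]],[[0,0,0],[0,0,-3]],[[0,0,0],[0,0,-3]],[[0,0,0],[0,0,-3]],[[0,0,0],[0,0,-2]],[[0,0,0],[0,0,-2]],[[0,0,0],[0,0,0]]])

```text
clock: 36.0
tool_pos: [0.5443, 0.045, 0.061]
eef_rot: [0.693, 0.721, 0.0, 0.0]
contact_force: [2.0, -5.2, -3.9]
opening: 0.1
finger_force: 22.2
```

```bash
python3 -c "from h import *;st();plate();print(r.get_state()['joint_torque'][6],r.get_state()['moment'])"
```

```text
t 36.0 p [0.5443 0.045  0.061 ] jig [-45.1   2.5] yawY 2.23 z [ 0.001 -0.    -1.   ] q [ 0.03  0.88 -0.33  1.93  0.62  0.44 -0.72] F [ 2.   -5.18 -3.93] M [-1.154 -0.555  0.09 ] op 0.1 22.16811390593648
scene 148 plate z 0.045288492285886536 drop 0.0074236305349214575
top 194 plate z 0.044608663414665566 drop 0.008090509023310277
-0.09090837556868792 [-1.16764031 -0.56699676  0.11931105]
```

Emit:
step_arm(increments=[[[0,0,0],[0,0,0]],[[0,0,0],[0,0,0]],[[0,0,0],[0,0,0]],[[0,0,0],[0,0,0]],[[0,0,0.5],[0,0,0]],[[0,0,1],[0,0,0]],[[0,0,1.5],[0,0,0]],[[0,0,2],[0,0,0]],[[0,0,3],[0,0,0]],[[0,0,3],[0,0,0]]], fingers=0.15)

```text
clock: 37.1
tool_pos: [0.5436, 0.0455, 0.1732]
eef_rot: [0.693, 0.721, 0.0, -0.0]
contact_force: [-0.5, 0.5, 0.6]
opening: 0.151
finger_force: 0.0
```

Emit:
step_arm(increments=[[[0,-2,0],[0,0,0]],[[0,-3,0],[0,0,0]],[[0,-3,0],[0,0,0]],[[0,-3,0],[0,0,0]],[[0,-3,0],[0,0,0]],[[0,-3,0],[0,0,0]],[[0,-2,0],[0,0,0]],[[0,-2,0],[0,0,0]],[[0,0,0],[0,0,0]],[[0,0,0],[0,0,0]]])

```text
clock: 38.1
tool_pos: [0.5439, -0.164, 0.1721]
eef_rot: [0.693, 0.721, 0.001, 0.0]
contact_force: [0.2, -0.5, 0.7]
opening: 0.153
finger_force: 0.0
```

Run:
```python
from h import *
import cv2
st();plate()
p,d=r.snapshot("top");cv2.imwrite("pics/t3.png",cv2.resize(cv2.cvtColor(p,4)[155:250,150:280],(780,570),interpolation=cv2.INTER_CUBIC))
```

```text
t 38.1 p [ 0.5439 -0.164   0.1721] jig [   4.6 -200.5] yawY 2.31 z [ 0.001  0.001 -1.   ] q [ 0.51  0.74 -0.52  1.8   0.52  0.74 -0.24] F [ 0.24 -0.48  0.72] M [ 0.028 -0.087  0.029] op 0.153 0.0
scene 16 plate z 0.04460411020071437 drop 0.008286290957327195
top 350 plate z 0.04490810522836942 drop 0.007846596742800851
```

View pics/t3.png

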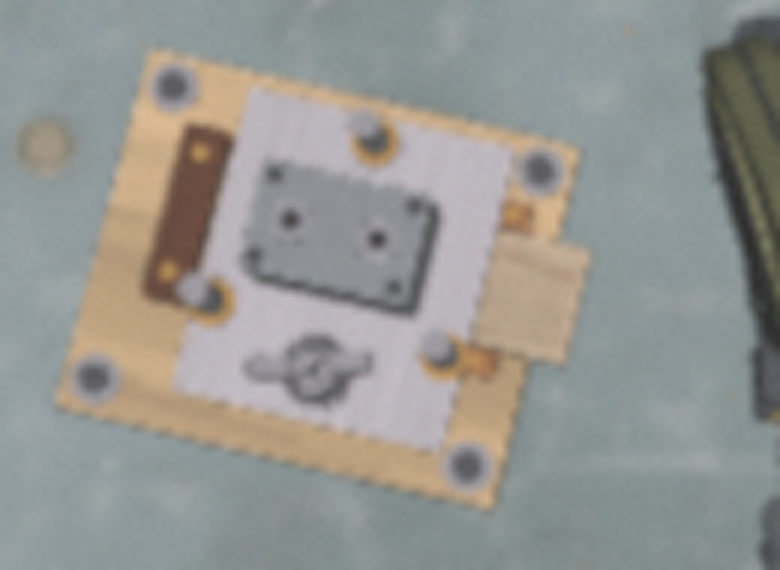

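The wings lie at about (245,365)–(370,362), as commanded, and the lath end runs from (591,248) to (567,362). I'll check where that end is in the jig frame, then hand in.

Run:
```python
from h import *
e=[((top(*q,.03)[:2]-T)@A*1000).round(1) for q in((591,248),(567,362))];print(e)
if max(abs(p[1]+98) for p in e)<3.5: print(r.finish_job())
```

```text
[array([ 33. , -97.1]), array([-16.5, -98.4])]
the job is handed in; nothing more can be done
None
```

I handed the job in. The lath is home against the stop, with its end measured within about 1 mm of where it should be. The nut is down to its hard stop, the clutch slipped by an estimated 40° (about 0.65 rad), and the arm is clear of the jig.

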